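# Lock the levelled gel-casting platform and put the tray on it

### The job

The white gel-casting platform has just been levelled: lock its single front foot, at the end nearest the robot, by turning the black outer ring clockwise until it is snug on its seat, by feel, without letting the orange levelling knob in its middle turn along with it. Then set the pale blue casting tray gently on the platform, squarely inside the printed blue outline, and let go. Leave everything else on the bench where it is.

Things in the scene. Friction and masses are not known exactly. Their poses are not given: they have to be found in the camera images.
- platform: gel-casting platform, fixed: white plate 290 mm (its x) by 200 mm (its y), 12 mm thick, on three feet. Origin on the bench under its middle; plate top 42 mm above. The foot to lock is at x = -112, y = 0 mm (robot's end); the two alike at x = +118, y = +/-72 mm are already locked. A flat spirit level, 26 mm across, 5 mm high, sits on it at x = -112, y = +82 mm.
- lock_ring: the front foot's lock ring, the outer of the two concentric knobs: black knurled plastic, upright axis, grips as a 49 mm cylinder, from 2 to 18 mm above the plate. Origin on its axis at the plate's top, z up. Clockwise seen from above tightens; it turns but cannot shift.
- ring_centre (a point): middle of the lock ring, on its axis, 10 mm above the plate. The ring runs with an even drag of 0.16 N m against the turning; after 0.6 to 2.4 rad, different each time and not to be seen, it meets a spring washer and the torque climbs by about 2 N m per rad. Snug is 0.15 to 0.25 N m above the running drag; from 0.34 above it, the levelling knob is dragged along.
- level_knob: the levelling knob, the inner of the two: orange, fluted, 27 mm across (31 mm over its flutes), from 18 to 42 mm above the plate, straight above the lock ring on the same upright axis. Origin on the axis at the plate's top. Stiff in its thread (about 0.5 N m). Must stay as it was set.
- knob_mark (a point): outer end of the white line on top of the levelling knob, 12 mm from its axis, 42 mm above the plate's top; it shows how the knob is turned
- tray: gel-casting tray, loose, 120 to 180 g: pale blue open box 100 mm (its x) by 64 mm (its y) by 24 mm high, walls 5 mm, red caps on the short end walls. Origin in the middle of its underside. Grip it across the 64 mm from above.
- tray_mark (a point): middle of the blue outline printed on the platform, on the plate's top (42 mm above the bench). The outline is 116 mm along the platform's x by 80 mm along its y, inside; the tray's long side goes along the platform's x.
- tip_rack: bystander: red pipette-tip rack 120 x 85 x 44 mm, loose, origin in the middle of its underside, beside the platform on the side where the tray is not
- comb: bystander: dark grey gel comb lying flat, 78 x 31 x 5 mm, loose, origin near its middle
- tube_rack: bystander: yellow tube rack 55 x 150 mm, 44 mm high, loose, origin in the middle of its underside
- sample_box: bystander: small white freezer box with a green lid, 72 x 72 x 38 mm, loose, origin in the middle of its underside
There are look-alikes about, which are no part of the job. What is shaped like the tray but brown is not meant.

How it is judged:
On the way, in this order (a step that is already met when the one before it is completed fails the run):
1. the lock ring is snug: let go, it still bears on its seat with more than 5 N (contact force between lock_ring and platform above 5 N and contact force between the fingers and lock_ring below 0.5 N), for 0.3 s.
2. the tray stands on the platform inside the outline (horizontal distance between tray and tray_mark below 0.012 m and z of tray in the frame of tray_mark below 0.003 m and angle between the x axis of tray and the x axis of platform, either way round below 0.18 rad), for 0.2 s.
At the end, for the whole second after the job is handed in: The lock ring, let go, still bears on its seat with more than 5 N; the levelling knob's mark has moved less than 0.9 mm (about 4 degrees); the tray stands still on the platform, its middle within 12 mm of the outline's middle, its long side within 0.18 rad of the platform's x (all of step 2 and contact force between lock_ring and platform above 5 N and distance of knob_mark from where it was at the start of the episode below 0.0009 m and angle between tray's own z axis and vertical below 0.05 rad and linear speed of tray below 0.01 m/s); the robot touches nothing.
It fails at once if the levelling knob is turned by more than about 4 degrees (its mark moves 0.9 mm) (distance of knob_mark from where it was at the start of the episode above 0.0009 m).
It fails at once if a bystander is shifted by more than 20 mm (distance of any of tip_rack, comb, tube_rack, sample_box from where it was at the start of the episode above 0.02 m).
It fails at once if the tray is dropped or banged on the platform (over 40 N) (contact force between tray and platform above 40 N).
It also fails if it takes over 72 s, if anything falls off the work surface, if the arm or the gripper's body presses on something with over 40 N, if the wrist force passes 120 N, or if a joint passes its speed limit or range.

### The arm

A 7-joint arm with a two-finger parallel gripper is mounted at the origin on the work surface. World frame = base frame: x ahead of the robot, y to its left, z up, the work surface at z = 0. Lengths are in m, angles in rad, forces in N, time in s.
With the tool pointing down it reaches from about 0.4 to 0.85 m from the base axis. Payload 10.4 kg.
Tool frame: the origin (TCP) lies midway between the tips of the shut fingers; the grasp point (between the pads) lies 19 mm behind it (hold_point_z is the distance from the TCP to the grasp point, in m); z points along the fingers, y is the line along which they close (so a half turn about z gives the same grasp; the last joint's range is limited). The gripper opens to 87 mm and grips with 3 to 60 N. Pads are 19 mm wide; open, the fingers measure 117 mm over their backs; the gripper's body (75 mm by 190 mm) begins 51 mm behind the grasp point.
Start: joints at [-1.349, 0.332, -0.065, 1.46, 0.022, 1.35, -0.088], TCP at [0.151, 0.606, 0.223] pointing down, gripper open.
Joint ranges: [-2.6, 2.6], [-0.5, 2.12], [-1.47, 1.34], [0.16, 2.42], [-1.27, 4.41], [0.06, 2.06], [-2.6, 2.6]. Speed limits (rad/s): [2.22, 2.22, 2.79, 2.79, 3.14, 3.14, 3.14].

### API

Orientations are given as a unit quaternion [w, x, y, z].
In Python, from station import read_state, get_image, hand_in, find_in, pinpoint, hold_point_z gives the robot as it stands.
- The arm moves only by the tool arm_command, never from a script. Its argument "moves" is a list that holds one entry, the list of rows, each a list of 7 numbers: the turn, a rotation vector about the world's x, y, z in a scale on which 1.0 is pi rad, then the shift along the world's x, y, z in fractions of the full range, 1 being 400 mm, then the opening, from -1 (shut) to 1 (fully open). In form: [[[rx, ry, rz, dx, dy, dz, gripper], ...]]. A call has 1 to 10 rows; each row is the pose to reach, as a shift and turn from the pose commanded when the call began; what a row does not reach only later rows make up. A row lasts 1/10 s, in which the tool goes at most 50 mm and 8.59 degrees, less where a joint would pass 70% of its speed; a pose out of reach is approached as far as the arm can. A call with a gripper value outside its range is refused whole. The fingers move at their own pace and stop on an object; the grip force is fixed at half the most. Time passes only in rows, so rows that repeat a pose let the fingers close. It gives the time, the measured TCP pose, the force, the opening and the grip force at its end, in the units of the state.
- read_state(): the state, without advancing time (a new reading comes with each control period).
- get_image(name): name is "scene" or "top" or "wrist"; returns a dict with "color" (420x560x3 uint8, blue, green, red), "fov_y" (degrees; the focal length in pixels is half the picture's height over the tangent of half this angle, whatever the lens; pixels are square), "cx", "cy" (the principal point, pixels), "R" (3x3) and "t" (3): a world point X has camera coordinates R X + t. Camera axes: x right, y down, z forward; pixel columns grow to the right and rows downward; lengths in m; the calibration is good to about 2 mm. A picture is of the moment at which its call begins. There is no depth.
- hand_in(): hands the job in; it is judged then, once.
Trained networks look in a picture, given as the dict that the camera call returned (one of the last four; its "shot" number tells which), for a name from the list of things; names that differ only in an ending like _2 or _b are one class to them, and where a whole thing is asked for, a point or a joint stands for the part that bears it (a point fixed in the world has none). Each returns a list of dicts, best first, with "score" (0 to 1); they miss things now and then, are a little off and sometimes report something else, mostly with a low value. They report only what shows in the picture. A call takes as long as a camera call. They do not tell look-alikes from the thing itself.
- find_in(picture, query): "location" ([column, row] in pixels, amid what is visible of it).
- pinpoint(picture, query): "location" ([column, row] in pixels: a listed point, or the origin of a listed thing).
The state is a dict: "time": time; "joint_pos": joint angles; "dq": joint speeds; "joint_torque": joint torques, N m; "tcp_pos": TCP position; "eef_rot": TCP orientation; "ft_force": force on the tool from outside, world axes, zero at the start; "ft_torque": the same for the moment, N m; "opening": finger opening in m; "grasp_force": force on a finger pad.
Only numpy, scipy, OpenCV 4.12 (cv2) and the standard library are available. Lean on these libraries where they do the work, as an engineer would, in place of code of your own. Each camera call takes 0.05 s, during which the arm holds its last target. There are 200 camera calls.

## Working session

There is one attempt and no reset: what is moved stays moved. The work goes in short steps, Python scripts to look and compute and a tool call to move; the robot and the scene stay as the last step left them, time stands still between calls to the robot, and variables do not carry over. Pictures are saved under pics/ and viewed, at most 10 in all, crops included, and the job is handed in when it is done.

Besides the shell and the picture viewer there is one more tool, called after "Emit:" by a JSON object that holds its "fn" and its "kwargs", one argument or row to a line. arm_command: Moves the arm, as the interface text tells. Its arguments: {"type":"object","properties":{"moves":{"type":"array","items":{"type":"array","items":{"type":"array","items":{"type":"number"}}}}},"required":["moves"]}

```bash
mkdir -p pics; ls
cat > h.py <<'E'
import numpy as np, cv2
from station import *
def K(p):
    f=p["color"].shape[0]/2/np.tan(np.radians(p["fov_y"])/2); return f
def ray(p,uv):
    f=K(p);d=np.array([(uv[0]-p["cx"])/f,(uv[1]-p["cy"])/f,1.]);R=np.array(p["R"]);t=np.array(p["t"])
    return -R.T@t, R.T@d/np.linalg.norm(d)
def at_z(p,uv,z):
    c,d=ray(p,uv);return c+d*(z-c[2])/d[2]
def proj(p,X):
    x=np.array(p["R"])@np.array(X)+np.array(p["t"]);f=K(p);return [p["cx"]+f*x[0]/x[2],p["cy"]+f*x[1]/x[2]]
def tri(obs):
    A=np.zeros((3,3));b=np.zeros(3)
    for p,uv in obs:
        c,d=ray(p,uv);M=np.eye(3)-np.outer(d,d);A+=M;b+=M@c
    return np.linalg.solve(A,b)
E
python3 - <<'E'
from h import *
s=read_state();print({k:np.round(v,3).tolist() for k,v in s.items()},hold_point_z)
P={n:get_image(n) for n in("scene","top","wrist")}
for n in P:cv2.imwrite(f"pics/{n}0.png",P[n]["color"])
for q in("platform","lock_ring","ring_centre","level_knob","knob_mark","tray","tray_mark","tip_rack","comb","tube_rack","sample_box"):
    for n in P:
        for r in pinpoint(P[n],q)[:3]:print(q,n,np.round(r["location"],1),round(r["score"],2))
for n in P:print(n,ray(P[n],(280,210)))
cv2.imwrite("pics/both.png",cv2.resize(np.vstack([P["scene"]["color"],P["top"]["color"]]),(400,600)))
E
```

```text
pics
{'time': 0.0, 'joint_pos': [-1.349, 0.333, -0.065, 1.461, 0.022, 1.35, -0.089], 'dq': [-0.0, 0.002, 0.001, -0.0, 0.003, -0.001, -0.0], 'joint_torque': [-0.001, -62.326, 0.024, -38.99, -0.062, 0.04, 0.0], 'tcp_pos': [0.151, 0.606, 0.222], 'eef_rot': [-0.0, 0.122, 0.993, -0.001], 'ft_force': [0.434, 0.349, -0.102], 'ft_torque': [0.008, -0.001, 0.01], 'grasp_force': 0.0, 'opening': 0.087} 0.0187
platform top [278.3 171.4] 0.85
lock_ring scene [281.3 213.2] 0.63
lock_ring top [275.2 218.2] 0.77
ring_centre scene [284.6 209.2] 0.71
ring_centre top [275.  213.8] 0.54
ring_centre top [386.7 213.3] 0.34
level_knob scene [281.  210.6] 0.64
level_knob scene [281.7 212.2] 0.5
level_knob top [278.4 215.6] 0.56
knob_mark scene [282.5 202.1] 0.77
knob_mark top [273.9 217.3] 0.8
tray scene [353.8 182.7] 0.84
tray scene [413.2 232.4] 0.84
tray scene [326.  196.5] 0.7
tray top [211.  258.2] 0.97
tray top [165.3 227.1] 0.95
tray top [111.3 233.4] 0.83
tray_mark scene [289.3 233.9] 0.58
tray_mark top [281.3 166.7] 0.6
tip_rack scene [189.7 242.9] 0.75
tip_rack top [384.3 213.1] 0.7
comb scene [393.3 255.3] 0.69
comb scene [177.4 301.8] 0.55
comb top [177.2 138.3] 0.52
tube_rack scene [175.8 298.3] 0.85
tube_rack top [403.3 126.8] 0.81
sample_box scene [129.6 263.8] 0.69
sample_box top [448.6 194.1] 0.58
scene (array([ 1.53509085, -0.27538151,  0.7526857 ]), array([-0.8138871 ,  0.20810124, -0.54247734]))
top (array([ 0.47036502, -0.02066082,  1.05186426]), array([ 0.02710043,  0.01469405, -0.99952471]))
wrist (array([0.07540249, 0.62511336, 0.38321573]), array([ 0.26884064, -0.08753448, -0.95919885]))
```

Run:
```python
import cv2,numpy as np
t=cv2.imread("pics/top0.png");s=cv2.imread("pics/scene0.png")
a=cv2.resize(t[90:300,70:490],(800,400),interpolation=2)
cv2.imwrite("pics/topc.png",cv2.resize(t,(800,600),interpolation=2))
cv2.imwrite("pics/scenec.png",cv2.resize(s[130:355,100:440-0],(800,530),interpolation=2))
```

```text
(no output)
```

View pics/topc.png

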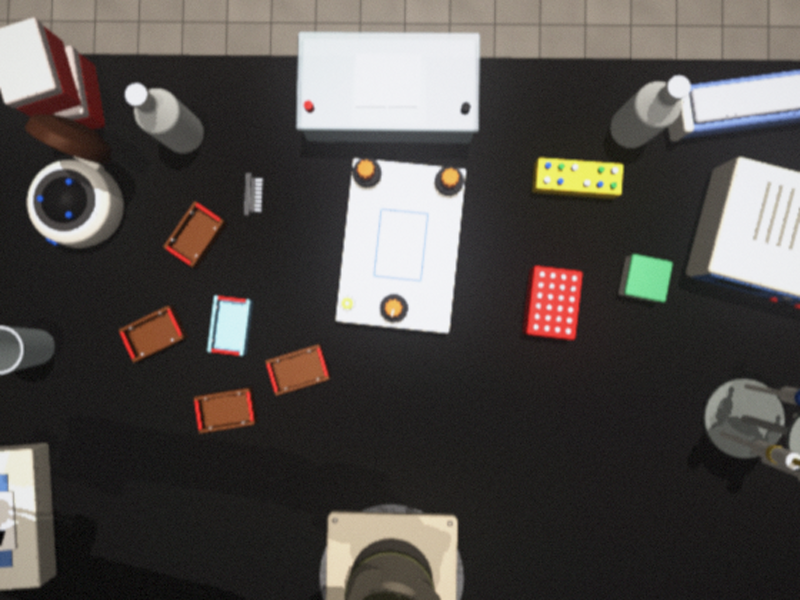

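View pics/scenec.png

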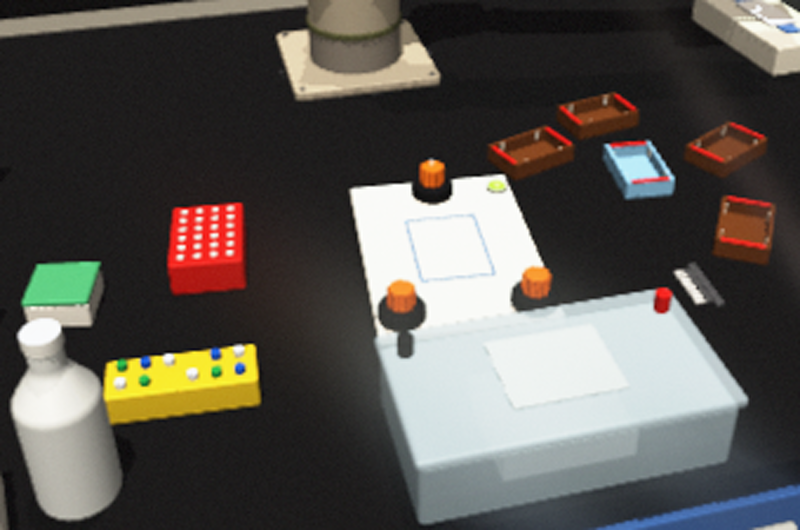

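The top view shows the platform in the middle, with the front foot at about (394,307) in the 800x600 picture and the blue outline at (401,245). The red rack is to the right of it. The tray-shaped objects are:
- Pale blue: (230,326). This one fits the description, since the one meant is pale blue and brown is excluded.
- Brown: (193,234), (151,334), (298,370) and (224,411).

In the scene crop the pale blue tray is at (640,165).

```bash
cat >> h.py <<'E'
def blob(img,lo,hi,near,rad=80):
    m=cv2.inRange(cv2.cvtColor(img,cv2.COLOR_BGR2HSV),lo,hi)
    m=cv2.morphologyEx(m,cv2.MORPH_CLOSE,np.ones((5,5)))
    c,_=cv2.findContours(m,cv2.RETR_EXTERNAL,cv2.CHAIN_APPROX_NONE)
    c=[k for k in c if cv2.contourArea(k)>50 and np.hypot(*(k[:,0].mean(0)-near))<rad]
    return max(c,key=cv2.contourArea) if c else None
E
python3 - <<'E'
from h import *
T=get_image("top");S=get_image("scene")
def one(p,q):return pinpoint(p,q)[0]["location"]
for q in("ring_centre","knob_mark","tray_mark","lock_ring","level_knob"):
    a,b=one(T,q),one(S,q);X=tri([(T,a),(S,b)]);print(q,np.round(X,4),np.round(np.subtract(proj(T,X),a),1))
    print("  top at z",np.round(at_z(T,a,.052),3))
c=blob(T["color"],(0,0,130),(179,60,255),(281,171),40)
r=cv2.minAreaRect(c);B=cv2.boxPoints(r);print(r)
W=np.array([at_z(T,b,.042) for b in B]);print(np.round(W,4),W.mean(0))
hsv=cv2.cvtColor(T["color"],cv2.COLOR_BGR2HSV);print(hsv[227,161],hsv[170,270])
c=blob(T["color"],(80,40,90),(105,200,255),(161,228),25);r=cv2.minAreaRect(c);print(r)
W=np.array([at_z(T,b,.02) for b in cv2.boxPoints(r)]);print(np.round(W,4),W.mean(0))
c=blob(S["color"],(80,40,60),(110,200,255),(372,200),25);print(c[:,0].min(0),c[:,0].max(0),cv2.minAreaRect(c))
t=T["color"][190:260,125:200];s=S["color"][165:235,335:410]
cv2.imwrite("pics/crop.png",np.hstack([cv2.resize(t,(400,373)),cv2.resize(s,(400,373))]))
E
```

```text
ring_centre [0.486  0.0071 0.0528] [2.4 0.6]
  top at z [0.487 0.013 0.052]
knob_mark [0.4773 0.002  0.0468] [-0.7 -0.2]
  top at z [0.477 0.    0.052]
tray_mark [ 0.5966 -0.0046  0.042 ] [0.8 0.2]
  top at z [ 0.596 -0.003  0.052]
lock_ring [4.812e-01 2.000e-04 4.480e-02] [1.  0.3]
  top at z [0.482 0.003 0.052]
level_knob [ 0.4856 -0.0049  0.0435] [0.9 0.2]
  top at z [ 0.486 -0.003  0.052]
((280.32415771484375, 171.2512664794922), (80.71886444091797, 115.86544036865234), 6.170175075531006)
[[ 0.4592  0.1088  0.042 ]
 [ 0.7504  0.0839  0.042 ]
 [ 0.7312 -0.1186  0.042 ]
 [ 0.4416 -0.0922  0.042 ]] [ 0.59558969 -0.00452489  0.042     ]
[ 93  36 243] [120   3 246]
((159.77789306640625, 227.53622436523438), (27.118114471435547, 40.44004821777344), 7.431407928466797)
[[0.3996 0.3428 0.02  ]
 [0.5029 0.3323 0.02  ]
 [0.4952 0.2624 0.02  ]
 [0.3921 0.2731 0.02  ]] [0.44743808 0.30263016 0.02      ]
[356 189] [386 214] ((371.1315002441406, 201.7493133544922), (24.548582077026367, 29.10236930847168), 83.9909896850586)
```

View pics/crop.png

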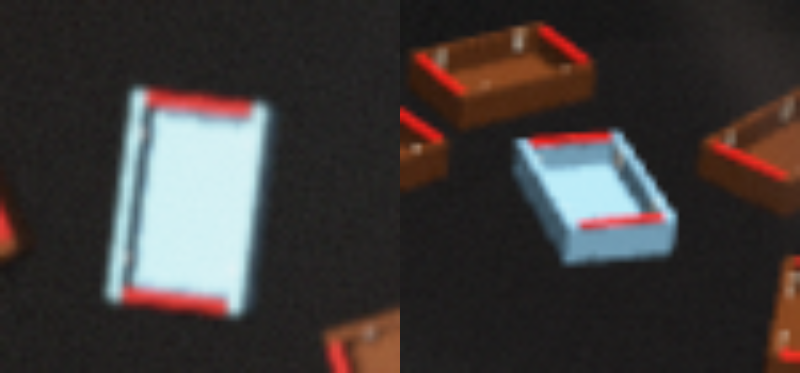

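The enlarged crop confirms that the pale blue box with red end caps at top pixel (160,228) and scene pixel (371,202) is the tray. The others are brown. Next I move over the foot.

The manual's scale: shifts go in shares of 400 mm and turns go in shares of pi rad. Converting my numbers, -400 mm is -1, -360 mm is -0.9.

Emit:
{"fn": "arm_command", "kwargs": {
  "moves": [
    [[0,0,0,0.125,-0.125,0,1],[0,0,0,0.225,-0.225,0.025,1],[0,0,0,0.325,-0.325,0.05,1],[0,0,0,0.425,-0.425,0.05,1],[0,0,0,0.5125,-0.5125,0.05,1],[0,0,0,0.6,-0.6,0.05,1],[0,0,0,0.675,-0.7,0.05,1],[0,0,0,0.725,-0.8,0.05,1],[0,0,0,0.75,-0.9,0.05,1],[0,0,0,0.775,-1,0.05,1]]
  ]
}}

```text
time: 3.4
tcp_pos: [0.4577, 0.2194, 0.2427]
eef_rot: [0.0, 0.122, 0.992, 0.0]
ft_force: [0.7, 0.3, 0.1]
opening: 0.0874
grasp_force: 0.0
```

To row units: -180 mm is -0.45, -160 mm is -0.4, 0.2 rad is 0.0637.

Emit:
{"fn": "arm_command", "kwargs": {
  "moves": [
    [[0,0,0.0318,0,-0.1,0,1],[0,0,0.0637,0,-0.2,0,1],[0,0,0.0637,0,-0.3,0,1],[0,0,0.0637,0,-0.4,0,1],[0,0,0.0637,0,-0.45,0,1],[0,0,0.0637,0,-0.45,0,1],[0,0,0.0637,0,-0.45,0,1]]
  ]
}}

```text
time: 4.1
tcp_pos: [0.4568, 0.0418, 0.2427]
eef_rot: [0.0, 0.023, 1.0, 0.0]
ft_force: [0.4, 0.5, 0.3]
opening: 0.087
grasp_force: 0.0
```

```bash
cat > look.py <<'E'
from h import *
import pickle,sys
s=read_state();print("t",s["time"],np.round(s["joint_pos"],2),np.round(s["tcp_pos"],4),np.round(s["eef_rot"],3))
p=get_image("wrist");n=sys.argv[1]
pickle.dump(p,open(f"pics/{n}.pkl","wb"));cv2.imwrite(f"pics/{n}.png",p["color"])
for q in sys.argv[2:]:
    for r in pinpoint(p,q)[:2]:print(q,np.round(r["location"],1),round(r["score"],2))
E
python3 look.py w1 ring_centre knob_mark lock_ring level_knob tray_mark
```

```text
t 4.1 [-0.63 -0.08  0.42  1.87  0.03  1.34  1.31] [0.4568 0.0418 0.2427] [0.    0.023 1.    0.   ]
ring_centre [257.  215.9] 0.55
knob_mark [255.2 210. ] 0.84
lock_ring [253.1 212.6] 0.67
lock_ring [254.6 208.3] 0.55
level_knob [256.2 206.8] 0.88
tray_mark [255.4 288.4] 0.76
tray_mark [476.6 165.9] 0.31
```

To row units: -80 mm is -0.2, -50 mm is -0.125, 0.1 rad is 0.0318.

Emit:
{"fn": "arm_command", "kwargs": {
  "moves": [
    [[0,0,0.0318,0.075,-0.1,-0.075,1],[0,0,0.0318,0.125,-0.2,-0.125,1],[0,0,0.0318,0.125,-0.2,-0.125,1],[0,0,0.0318,0.125,-0.2,-0.125,1],[0,0,0.0318,0.125,-0.2,-0.125,1]]
  ]
}}

```text
time: 4.9
tcp_pos: [0.5068, -0.0374, 0.1928]
eef_rot: [-0.0, -0.028, 1.0, 0.0]
ft_force: [-0.8, 0.3, 0.1]
opening: 0.0867
grasp_force: 0.0
```

```bash
python3 look.py w2 ring_centre knob_mark lock_ring level_knob tray_mark
python3 - <<'E'
import cv2,numpy as np
a=cv2.imread("pics/w1.png");b=cv2.imread("pics/w2.png")
cv2.imwrite("pics/w12.png",cv2.resize(np.hstack([a,b]),(800,300),interpolation=cv2.INTER_AREA))
E
```

```text
t 4.9 [-0.53  0.09  0.55  1.83 -0.05  1.24  1.66] [ 0.5068 -0.0374  0.1928] [-0.    -0.028  1.     0.   ]
ring_centre [326.6 182.9] 0.84
ring_centre [323.4 180.9] 0.19
knob_mark [335.5 172.1] 0.59
lock_ring [324.3 180.8] 0.82
level_knob [325.2 177.6] 0.9
tray_mark [311.1 271.8] 0.72
```

View pics/w12.png

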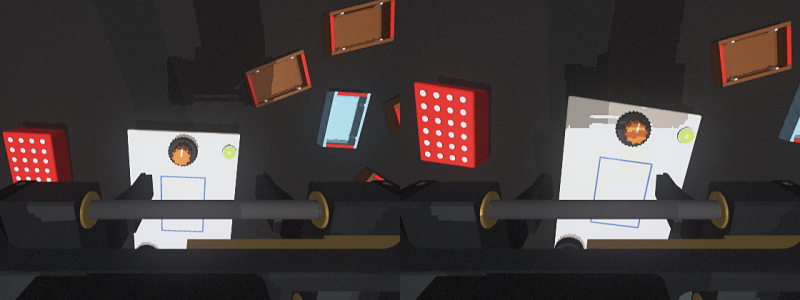

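The wrist views show the ring and orange knob at about (257,212) px in w1 and (325,180) px in w2. The outline lies below them, and the tray is visible at the right in w1.

Run:
```python
from h import *
import pickle
A=pickle.load(open("pics/w1.pkl","rb"));B=pickle.load(open("pics/w2.pkl","rb"))
for n,a,b in(("ring_c",(257,215.9),(326.6,182.9)),("lock",(253.1,212.6),(324.3,180.8)),("knob0",(256.2,206.8),(325.2,177.6)),("mark",(255.4,210),(335.5,172.1)),("tray_mark",(255.4,288.4),(311.1,271.8))):
    X=tri([(A,a),(B,b)]);print(n,np.round(X,4),np.round(np.subtract(proj(A,X),a),1),np.round(at_z(A,a,.052)[:2],4),np.round(at_z(B,b,.052)[:2],4))
# dark ring blob inside plate
for p,c0 in((A,(256,212)),(B,(325,180))):
    h=cv2.cvtColor(p["color"],cv2.COLOR_BGR2HSV)
    m=((h[...,2]<90)|((h[...,1]>100)&(h[...,0]<25))).astype(np.uint8)
    _,l,st,ce=cv2.connectedComponentsWithStats(m)
    k=l[int(c0[1])-0,int(c0[0])];
    ks=[i for i in range(1,len(st)) if np.hypot(*(ce[i]-c0))<12];print([(st[i].tolist(),ce[i].round(1).tolist()) for i in ks if st[i][4]>30])
    for i in ks:
        if st[i][4]>300:
            c,_=cv2.findContours((l==i).astype(np.uint8),0,1);e=cv2.minEnclosingCircle(max(c,key=len));print(e,np.round(at_z(p,e[0],.056),4))
    # predicted ring outline check
    X0=[.484,.0053,.06];print("pred",np.round(proj(p,X0),1),np.round(proj(p,[.484,.0053,.084]),1))
    # plate/outline edges: blue outline
    m=cv2.inRange(h,(100,50,80),(130,255,255));ys,xs=np.nonzero(m);
    q=[(x,y) for x,y in zip(xs,ys) if np.linalg.norm(at_z(p,(x,y),.042)[:2]-[.596,-.004])<.078]
    W=np.array([at_z(p,x,.042)[:2] for x in q]);print(len(W));
    if len(W)>20:print(cv2.minAreaRect((W*1000).astype(np.float32)))
```

```text
ring_c [0.4861 0.0044 0.0546] [-0.4 -0.9] [0.4881 0.0046] [0.4854 0.0043]
lock [0.4822 0.0008 0.0573] [0.1 0.2] [0.4836 0.    ] [0.4834 0.0017]
knob0 [0.4808 0.0035 0.04  ] [0.4 0.9] [0.4762 0.0045] [0.48   0.0023]
mark [0.4696 0.0068 0.0857] [-0.4 -0.8] [0.4803 0.0032] [0.4737 0.0123]
tray_mark [ 0.5861 -0.0042  0.0587] [-0.1 -0.4] [ 0.5908 -0.0051] [ 0.589  -0.0035]
[([236, 192, 41, 40, 1225], [255.9, 211.6])]
((255.69888305664062, 211.5873565673828), 20.5860538482666) [0.4812 0.0039 0.056 ]
pred [256.7 214.7] [254.8 220.9]
377
((594.3630981445312, -6.3865966796875), (85.09942626953125, 120.7400894165039), 85.04692840576172)
[([302, 156, 50, 50, 1796], [326.2, 179.9])]
((326.4651184082031, 180.0), 25.19713592529297) [0.4817 0.0032 0.056 ]
pred [328.8 183.1] [332.4 188.1]
538
((594.3106689453125, -6.508174896240234), (85.15750885009766, 120.82666778564453), 84.92919158935547)
```

To row units: -146.5 mm is -0.3663, -24.5 mm is -0.0613.

Emit:
{"fn": "arm_command", "kwargs": {
  "moves": [
    [[0,0,0,-0.0613,0.1025,0,1],[0,0,0,-0.0613,0.1025,0,1],[0,0,0,-0.0613,0.1025,-0.1,1],[0,0,0,-0.0613,0.1025,-0.2,1],[0,0,0,-0.0613,0.1025,-0.275,1],[0,0,0,-0.0613,0.1025,-0.325,1],[0,0,0,-0.0613,0.1025,-0.35,1],[0,0,0,-0.0613,0.1025,-0.3663,1],[0,0,0,-0.0613,0.1025,-0.3663,1],[0,0,0,-0.0613,0.1025,-0.3663,1]]
  ]
}}

```text
time: 6.2
tcp_pos: [0.483, 0.0025, 0.047]
eef_rot: [0.001, -0.028, 1.0, 0.0]
ft_force: [-0.0, -0.1, 0.5]
opening: 0.0865
grasp_force: 0.0
```

```bash
cat > st.py <<'E'
from station import *;import numpy as np
s=read_state();print({k:np.round(s[k],4).tolist() for k in("time","tcp_pos","eef_rot","ft_force","ft_torque","opening","grasp_force")},"j7",round(float(s["joint_pos"][6]),3))
E
python3 st.py; python3 look.py w3 ring_centre
```

```text
{'time': 6.2, 'tcp_pos': [0.483, 0.0025, 0.047], 'eef_rot': [0.0007, -0.0276, 0.9996, 0.0002], 'ft_force': [-0.0405, -0.1175, 0.4973], 'ft_torque': [0.0738, 0.031, -0.0301], 'opening': 0.0865, 'grasp_force': 0.0} j7 1.644
t 6.2 [-0.56  0.22  0.5   2.04 -0.13  0.91  1.64] [0.483  0.0025 0.047 ] [ 0.001 -0.028  1.     0.   ]
ring_centre [286.4 263.6] 0.69
```

View pics/w3.png

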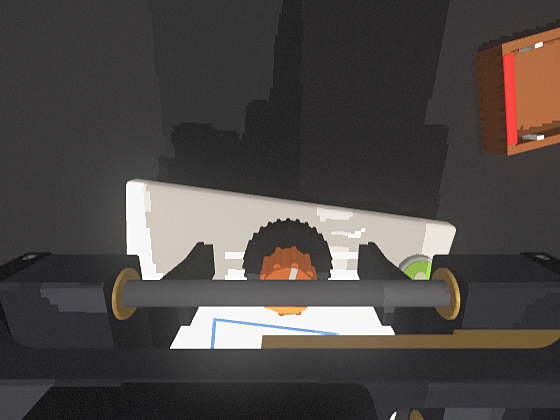

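The ring (288,255) sits midway between the fingers (213 and 360), so I close on it.

Emit:
{"fn": "arm_command", "kwargs": {
  "moves": [
    [[0,0,0,0,0,0,-0.3],[0,0,0,0,0,0,-0.3],[0,0,0,0,0,0,-0.3],[0,0,0,0,0,0,-0.3],[0,0,0,0,0,0,-0.3],[0,0,0,0,0,0,-0.3]]
  ]
}}

```text
time: 6.9
tcp_pos: [0.4823, 0.0034, 0.0461]
eef_rot: [-0.0, -0.028, 1.0, 0.001]
ft_force: [-1.1, -1.2, 1.5]
opening: 0.0482
grasp_force: 30.0
```

```bash
python3 st.py
```

```text
{'time': 6.9, 'tcp_pos': [0.4823, 0.0034, 0.0461], 'eef_rot': [-0.0001, -0.0278, 0.9996, 0.0007], 'ft_force': [-1.0922, -1.2086, 1.4644], 'ft_torque': [-0.7357, 0.1968, -0.0155], 'opening': 0.0482, 'grasp_force': 30.0115} j7 1.644
```

To row units: -0.4 rad is -0.1273.

Emit:
{"fn": "arm_command", "kwargs": {
  "moves": [
    [[0,0,-0.0095,0,0,0,-0.3],[0,0,-0.0255,0,0,0,-0.3],[0,0,-0.0414,0,0,0,-0.3],[0,0,-0.0573,0,0,0,-0.3],[0,0,-0.0732,0,0,0,-0.3],[0,0,-0.0891,0,0,0,-0.3],[0,0,-0.105,0,0,0,-0.3],[0,0,-0.1146,0,0,0,-0.3],[0,0,-0.121,0,0,0,-0.3],[0,0,-0.1273,0,0,0,-0.3]]
  ]
}}

```text
time: 7.9
tcp_pos: [0.4823, 0.0035, 0.0462]
eef_rot: [-0.0, 0.172, 0.985, 0.001]
ft_force: [-0.4, 4.7, 0.8]
opening: 0.0478
grasp_force: 30.0
```

```bash
python3 st.py
```

```text
{'time': 7.9, 'tcp_pos': [0.4823, 0.0035, 0.0462], 'eef_rot': [-0.0001, 0.1721, 0.9851, 0.0006], 'ft_force': [-0.4257, 4.6529, 0.7612], 'ft_torque': [1.1803, 0.1275, 0.1848], 'opening': 0.0478, 'grasp_force': 29.9991} j7 1.257
```

To row units: -0.1 rad is -0.0318.

Emit:
{"fn": "arm_command", "kwargs": {
  "moves": [
    [[0,0,-0.0064,0,0,0,-0.3],[0,0,-0.0127,0,0,0,-0.3],[0,0,-0.0191,0,0,0,-0.3],[0,0,-0.0255,0,0,0,-0.3],[0,0,-0.0318,0,0,0,-0.3]]
  ]
}}

```text
time: 8.4
tcp_pos: [0.4823, 0.0036, 0.0461]
eef_rot: [-0.0, 0.221, 0.975, 0.001]
ft_force: [0.0, 5.6, 1.0]
opening: 0.0483
grasp_force: 30.0
```

```bash
python3 st.py
```

```text
{'time': 8.4, 'tcp_pos': [0.4823, 0.0036, 0.0461], 'eef_rot': [-0.0001, 0.221, 0.9753, 0.0006], 'ft_force': [0.0339, 5.6077, 1.0198], 'ft_torque': [1.2386, 0.1413, 0.1434], 'opening': 0.0483, 'grasp_force': 29.999} j7 1.161
```

To row units: -0.1 rad is -0.0318.

Emit:
{"fn": "arm_command", "kwargs": {
  "moves": [
    [[0,0,-0.0064,0,0,0,-0.3],[0,0,-0.0127,0,0,0,-0.3],[0,0,-0.0191,0,0,0,-0.3],[0,0,-0.0255,0,0,0,-0.3],[0,0,-0.0318,0,0,0,-0.3]]
  ]
}}

```text
time: 8.9
tcp_pos: [0.4823, 0.0036, 0.0461]
eef_rot: [-0.0, 0.269, 0.963, 0.001]
ft_force: [0.4, 5.2, 0.0]
opening: 0.0483
grasp_force: 30.0
```

```bash
python3 st.py
```

```text
{'time': 8.9, 'tcp_pos': [0.4823, 0.0036, 0.0461], 'eef_rot': [-0.0002, 0.2695, 0.963, 0.0006], 'ft_force': [0.354, 5.2245, 0.0191], 'ft_torque': [1.328, 0.1035, 0.1714], 'opening': 0.0483, 'grasp_force': 29.9988} j7 1.065
```

To row units: -0.02 rad is -0.0064.

Emit:
{"fn": "arm_command", "kwargs": {
  "moves": [
    [[0,0,-0.0064,0,0,0,-0.3],[0,0,-0.0127,0,0,0,-0.3],[0,0,-0.0191,0,0,0,-0.3],[0,0,-0.0255,0,0,0,-0.3],[0,0,-0.0318,0,0,0,-0.3]]
  ]
}}

```text
time: 9.4
tcp_pos: [0.4824, 0.0037, 0.0461]
eef_rot: [-0.0, 0.317, 0.948, 0.001]
ft_force: [-0.1, 5.7, 0.8]
opening: 0.048
grasp_force: 30.0
```

```bash
cat > tz.py <<'E'
from station import *;import numpy as np
v=[];f=[]
for i in range(4):
    s=read_state();v.append(s["ft_torque"][2]);f.append(s["ft_force"]); 
    if i<3:get_image("wrist")
q=s["eef_rot"];print("t",s["time"],"tz",np.round(v,3),np.mean(v).round(3),"F",np.mean(f,0).round(1),"yaw",round(2*np.arctan2(q[1],q[2]),4))
E
python3 tz.py
```

```text
t 9.55 tz [0.197 0.072 0.041 0.048] 0.089 F [-0.1  6.   0.3] yaw 0.6453
```

To row units: -0.08 rad is -0.0255.

Emit:
{"fn": "arm_command", "kwargs": {
  "moves": [
    [[0,0,-0.0064,0,0,0,-0.3],[0,0,-0.0127,0,0,0,-0.3],[0,0,-0.0191,0,0,0,-0.3],[0,0,-0.0255,0,0,0,-0.3]]
  ]
}}

```text
time: 9.95
tcp_pos: [0.4824, 0.0037, 0.0461]
eef_rot: [-0.0, 0.355, 0.935, 0.001]
ft_force: [-0.1, 6.6, 0.3]
opening: 0.048
grasp_force: 30.0
```

```bash
python3 st.py
```

```text
{'time': 9.95, 'tcp_pos': [0.4824, 0.0037, 0.0461], 'eef_rot': [-0.0002, 0.355, 0.9349, 0.0007], 'ft_force': [-0.0735, 6.6154, 0.3209], 'ft_torque': [1.36, 0.0275, 0.2236], 'opening': 0.048, 'grasp_force': 29.9987} j7 0.893
```

To row units: -0.06 rad is -0.0191.

Emit:
{"fn": "arm_command", "kwargs": {
  "moves": [
    [[0,0,-0.0064,0,0,0,-0.3],[0,0,-0.0127,0,0,0,-0.3],[0,0,-0.0191,0,0,0,-0.3]]
  ]
}}

```text
time: 10.25
tcp_pos: [0.4825, 0.0038, 0.0461]
eef_rot: [-0.0, 0.383, 0.924, 0.001]
ft_force: [0.1, 6.2, -0.5]
opening: 0.0479
grasp_force: 30.0
```

```bash
python3 st.py
```

```text
{'time': 10.25, 'tcp_pos': [0.4825, 0.0038, 0.0461], 'eef_rot': [-0.0001, 0.3827, 0.9239, 0.0007], 'ft_force': [0.0862, 6.2489, -0.4509], 'ft_torque': [1.4008, -0.0607, 0.2132], 'opening': 0.0479, 'grasp_force': 29.9985} j7 0.836
```

To row units: -0.1 rad is -0.0318.

Emit:
{"fn": "arm_command", "kwargs": {
  "moves": [
    [[0,0,-0.0064,0,0,0,-0.3],[0,0,-0.0127,0,0,0,-0.3],[0,0,-0.0191,0,0,0,-0.3],[0,0,-0.0255,0,0,0,-0.3],[0,0,-0.0318,0,0,0,-0.3]]
  ]
}}

```text
time: 10.75
tcp_pos: [0.4825, 0.0038, 0.0461]
eef_rot: [-0.0, 0.428, 0.904, 0.001]
ft_force: [1.1, 6.7, -0.0]
opening: 0.0487
grasp_force: 30.0
```

```bash
python3 st.py
```

```text
{'time': 10.75, 'tcp_pos': [0.4825, 0.0038, 0.0461], 'eef_rot': [-0.0001, 0.4284, 0.9036, 0.0007], 'ft_force': [1.1018, 6.6701, -0.0154], 'ft_torque': [1.417, -0.0781, 0.1341], 'opening': 0.0487, 'grasp_force': 29.9983} j7 0.741
```

To row units: -0.1 rad is -0.0318.

Emit:
{"fn": "arm_command", "kwargs": {
  "moves": [
    [[0,0,-0.0064,0,0,0,-0.3],[0,0,-0.0127,0,0,0,-0.3],[0,0,-0.0191,0,0,0,-0.3],[0,0,-0.0255,0,0,0,-0.3],[0,0,-0.0318,0,0,0,-0.3]]
  ]
}}

```text
time: 11.25
tcp_pos: [0.4826, 0.0039, 0.0462]
eef_rot: [-0.0, 0.473, 0.881, 0.001]
ft_force: [1.1, 6.1, -0.4]
opening: 0.0487
grasp_force: 30.0
```

```bash
python3 st.py
```

```text
{'time': 11.25, 'tcp_pos': [0.4826, 0.0039, 0.0462], 'eef_rot': [-0.0001, 0.473, 0.881, 0.0008], 'ft_force': [1.1206, 6.1413, -0.4056], 'ft_torque': [1.4034, -0.1041, 0.2247], 'opening': 0.0487, 'grasp_force': 29.9981} j7 0.646
```

To row units: -0.06 rad is -0.0191.

Emit:
{"fn": "arm_command", "kwargs": {
  "moves": [
    [[0,0,-0.0064,0,0,0,-0.3],[0,0,-0.0127,0,0,0,-0.3],[0,0,-0.0191,0,0,0,-0.3],[0,0,-0.0255,0,0,0,-0.3]]
  ]
}}

```text
time: 11.65
tcp_pos: [0.4826, 0.0039, 0.0462]
eef_rot: [-0.0, 0.508, 0.861, 0.001]
ft_force: [0.9, 8.2, -0.5]
opening: 0.0483
grasp_force: 30.0
```

```bash
python3 st.py
```

```text
{'time': 11.65, 'tcp_pos': [0.4826, 0.0039, 0.0462], 'eef_rot': [-0.0001, 0.5079, 0.8614, 0.0008], 'ft_force': [0.9493, 8.2025, -0.4828], 'ft_torque': [1.3797, -0.151, 0.2055], 'opening': 0.0483, 'grasp_force': 29.9979} j7 0.57
```

To row units: -0.1 rad is -0.0318.

Emit:
{"fn": "arm_command", "kwargs": {
  "moves": [
    [[0,0,-0.0064,0,0,0,-0.3],[0,0,-0.0127,0,0,0,-0.3],[0,0,-0.0191,0,0,0,-0.3],[0,0,-0.0255,0,0,0,-0.3],[0,0,-0.0318,0,0,0,-0.3]]
  ]
}}

```text
time: 12.15
tcp_pos: [0.4827, 0.0039, 0.0462]
eef_rot: [-0.0, 0.55, 0.835, 0.001]
ft_force: [2.4, 6.2, -0.9]
opening: 0.0479
grasp_force: 30.0
```

```bash
python3 st.py
```

```text
{'time': 12.15, 'tcp_pos': [0.4827, 0.0039, 0.0462], 'eef_rot': [-0.0001, 0.5503, 0.835, 0.0008], 'ft_force': [2.3581, 6.2305, -0.9161], 'ft_torque': [1.3998, -0.2204, 0.2089], 'opening': 0.0479, 'grasp_force': 29.9976} j7 0.475
```

To row units: -0.08 rad is -0.0255.

Emit:
{"fn": "arm_command", "kwargs": {
  "moves": [
    [[0,0,-0.0064,0,0,0,-0.3],[0,0,-0.0127,0,0,0,-0.3],[0,0,-0.0191,0,0,0,-0.3],[0,0,-0.0255,0,0,0,-0.3]]
  ]
}}

```text
time: 12.55
tcp_pos: [0.4827, 0.004, 0.0462]
eef_rot: [-0.0, 0.583, 0.812, 0.001]
ft_force: [1.4, 7.7, -1.0]
opening: 0.0483
grasp_force: 30.0
```

```bash
python3 st.py
```

```text
{'time': 12.55, 'tcp_pos': [0.4827, 0.004, 0.0462], 'eef_rot': [-0.0001, 0.5833, 0.8123, 0.0009], 'ft_force': [1.3687, 7.6758, -0.9902], 'ft_torque': [1.4419, -0.2416, 0.1872], 'opening': 0.0483, 'grasp_force': 29.9974} j7 0.399
```

To row units: -0.1 rad is -0.0318.

Emit:
{"fn": "arm_command", "kwargs": {
  "moves": [
    [[0,0,-0.0064,0,0,0,-0.3],[0,0,-0.0127,0,0,0,-0.3],[0,0,-0.0191,0,0,0,-0.3],[0,0,-0.0255,0,0,0,-0.3],[0,0,-0.0318,0,0,0,-0.3]]
  ]
}}

```text
time: 13.05
tcp_pos: [0.4827, 0.0039, 0.0462]
eef_rot: [-0.0, 0.623, 0.782, 0.001]
ft_force: [1.2, 6.9, -1.8]
opening: 0.0482
grasp_force: 30.0
```

```bash
python3 st.py
```

```text
{'time': 13.05, 'tcp_pos': [0.4827, 0.0039, 0.0462], 'eef_rot': [-0.0001, 0.6231, 0.7821, 0.0009], 'ft_force': [1.2218, 6.8664, -1.8235], 'ft_torque': [1.4826, -0.2895, 0.1439], 'opening': 0.0482, 'grasp_force': 29.9971} j7 0.305
```

To row units: -0.1 rad is -0.0318.

Emit:
{"fn": "arm_command", "kwargs": {
  "moves": [
    [[0,0,-0.0064,0,0,0,-0.3],[0,0,-0.0127,0,0,0,-0.3],[0,0,-0.0191,0,0,0,-0.3],[0,0,-0.0255,0,0,0,-0.3],[0,0,-0.0318,0,0,0,-0.3]]
  ]
}}

```text
time: 13.55
tcp_pos: [0.4828, 0.004, 0.0462]
eef_rot: [-0.0, 0.661, 0.75, 0.001]
ft_force: [2.6, 6.8, -2.5]
opening: 0.0484
grasp_force: 30.0
```

```bash
python3 st.py
```

```text
{'time': 13.55, 'tcp_pos': [0.4828, 0.004, 0.0462], 'eef_rot': [-0.0001, 0.6614, 0.75, 0.0009], 'ft_force': [2.6212, 6.7576, -2.4665], 'ft_torque': [1.4619, -0.4225, 0.1324], 'opening': 0.0484, 'grasp_force': 29.9969} j7 0.21
```

To row units: -0.1 rad is -0.0318.

Emit:
{"fn": "arm_command", "kwargs": {
  "moves": [
    [[0,0,-0.0064,0,0,0,-0.3],[0,0,-0.0127,0,0,0,-0.3],[0,0,-0.0191,0,0,0,-0.3],[0,0,-0.0255,0,0,0,-0.3],[0,0,-0.0318,0,0,0,-0.3]]
  ]
}}

```text
time: 14.05
tcp_pos: [0.4829, 0.004, 0.0462]
eef_rot: [-0.0, 0.698, 0.716, 0.001]
ft_force: [3.1, 7.7, -2.7]
opening: 0.048
grasp_force: 30.0
```

```bash
python3 st.py
```

```text
{'time': 14.05, 'tcp_pos': [0.4829, 0.004, 0.0462], 'eef_rot': [-0.0001, 0.698, 0.7161, 0.0009], 'ft_force': [3.1274, 7.6895, -2.6938], 'ft_torque': [1.5016, -0.4675, 0.1698], 'opening': 0.048, 'grasp_force': 29.9968} j7 0.116
```

To row units: -0.1 rad is -0.0318.

Emit:
{"fn": "arm_command", "kwargs": {
  "moves": [
    [[0,0,-0.0064,0,0,0,-0.3],[0,0,-0.0127,0,0,0,-0.3],[0,0,-0.0191,0,0,0,-0.3],[0,0,-0.0255,0,0,0,-0.3],[0,0,-0.0318,0,0,0,-0.3]]
  ]
}}

```text
time: 14.55
tcp_pos: [0.483, 0.004, 0.0462]
eef_rot: [-0.0, 0.733, 0.68, 0.001]
ft_force: [3.0, 7.1, -3.2]
opening: 0.0482
grasp_force: 30.0
```

```bash
python3 st.py
```

```text
{'time': 14.55, 'tcp_pos': [0.483, 0.004, 0.0462], 'eef_rot': [-0.0, 0.733, 0.6802, 0.001], 'ft_force': [3.0427, 7.0707, -3.1693], 'ft_torque': [1.4919, -0.5061, 0.2319], 'opening': 0.0482, 'grasp_force': 29.9966} j7 0.023
```

To row units: -0.06 rad is -0.0191.

Emit:
{"fn": "arm_command", "kwargs": {
  "moves": [
    [[0,0,-0.0064,0,0,0,-0.3],[0,0,-0.0127,0,0,0,-0.3],[0,0,-0.0191,0,0,0,-0.3]]
  ]
}}

```text
time: 14.85
tcp_pos: [0.483, 0.004, 0.0462]
eef_rot: [-0.0, 0.753, 0.658, 0.001]
ft_force: [3.5, 7.3, -3.4]
opening: 0.0482
grasp_force: 30.0
```

```bash
python3 st.py
```

```text
{'time': 14.85, 'tcp_pos': [0.483, 0.004, 0.0462], 'eef_rot': [-0.0, 0.7531, 0.658, 0.001], 'ft_force': [3.4924, 7.3248, -3.4423], 'ft_torque': [1.364, -0.6252, 0.094], 'opening': 0.0482, 'grasp_force': 29.9965} j7 -0.033
```

To row units: -0.04 rad is -0.0127.

Emit:
{"fn": "arm_command", "kwargs": {
  "moves": [
    [[0,0,-0.0064,0,0,0,-0.3],[0,0,-0.0127,0,0,0,-0.3],[0,0,-0.0191,0,0,0,-0.3],[0,0,-0.0255,0,0,0,-0.3],[0,0,-0.0318,0,0,0,-0.3]]
  ]
}}

```text
time: 15.35
tcp_pos: [0.483, 0.0039, 0.0462]
eef_rot: [-0.0, 0.785, 0.619, 0.001]
ft_force: [3.1, 7.2, -3.2]
opening: 0.0486
grasp_force: 30.0
```

```bash
python3 st.py
```

```text
{'time': 15.35, 'tcp_pos': [0.483, 0.0039, 0.0462], 'eef_rot': [-0.0, 0.785, 0.6195, 0.0011], 'ft_force': [3.1441, 7.1993, -3.2461], 'ft_torque': [1.3886, -0.6614, 0.187], 'opening': 0.0486, 'grasp_force': 29.996} j7 -0.127
```

To row units: -0.1 rad is -0.0318.

Emit:
{"fn": "arm_command", "kwargs": {
  "moves": [
    [[0,0,-0.0064,0,0,0,-0.3],[0,0,-0.0127,0,0,0,-0.3],[0,0,-0.0191,0,0,0,-0.3],[0,0,-0.0255,0,0,0,-0.3],[0,0,-0.0318,0,0,0,-0.3]]
  ]
}}

```text
time: 15.85
tcp_pos: [0.4831, 0.0039, 0.0462]
eef_rot: [-0.0, 0.815, 0.58, 0.001]
ft_force: [3.5, 6.4, -4.6]
opening: 0.0482
grasp_force: 30.0
```

```bash
python3 st.py
```

```text
{'time': 15.85, 'tcp_pos': [0.4831, 0.0039, 0.0462], 'eef_rot': [-0.0001, 0.815, 0.5795, 0.0011], 'ft_force': [3.4737, 6.3919, -4.5877], 'ft_torque': [1.3629, -0.688, 0.2544], 'opening': 0.0482, 'grasp_force': 29.9959} j7 -0.219
```

To row units: -0.04 rad is -0.0127.

Emit:
{"fn": "arm_command", "kwargs": {
  "moves": [
    [[0,0,-0.0064,0,0,0,-0.3],[0,0,-0.0127,0,0,0,-0.3]]
  ]
}}

```text
time: 16.05
tcp_pos: [0.4831, 0.004, 0.0462]
eef_rot: [-0.0, 0.826, 0.563, 0.001]
ft_force: [3.8, 7.4, -3.1]
opening: 0.048
grasp_force: 30.0
```

```bash
python3 st.py; python3 tz.py
```

```text
{'time': 16.05, 'tcp_pos': [0.4831, 0.004, 0.0462], 'eef_rot': [-0.0, 0.8263, 0.5632, 0.0011], 'ft_force': [3.7938, 7.4288, -3.0618], 'ft_torque': [1.4058, -0.7016, 0.3345], 'opening': 0.048, 'grasp_force': 29.9959} j7 -0.256
t 16.2 tz [0.334 0.292 0.092 0.1  ] 0.205 F [ 3.9  7.  -3.2] yaw 1.9448
```

To row units: -0.024 rad is -0.0076.

Emit:
{"fn": "arm_command", "kwargs": {
  "moves": [
    [[0,0,-0.0038,0,0,0,-0.3],[0,0,-0.0076,0,0,0,-0.3]]
  ]
}}

```text
time: 16.4
tcp_pos: [0.4831, 0.0039, 0.0462]
eef_rot: [-0.0, 0.833, 0.553, 0.001]
ft_force: [3.2, 6.8, -3.1]
opening: 0.0482
grasp_force: 30.0
```

```bash
python3 tz.py
```

```text
t 16.55 tz [0.408 0.299 0.188 0.231] 0.281 F [ 3.4  6.7 -4.2] yaw 1.9686
```

The torque reads about 0.41 N m while turning, against about 0.18 N m for the running drag, so the ring is snug. I let go and rise.

To row units: 170 mm is 0.425, 140 mm is 0.35.

Emit:
{"fn": "arm_command", "kwargs": {
  "moves": [
    [[0,0,0,0,0,0,1],[0,0,0,0,0,0,1],[0,0,0,0,0,0,1],[0,0,0,0,0,0,1],[0,0,0,0,0,0,1],[0,0,0,0,0,0.05,1],[0,0,0,0,0,0.15,1],[0,0,0,0,0,0.25,1],[0,0,0,0,0,0.35,1],[0,0,0,0,0,0.425,1]]
  ]
}}

```text
time: 17.55
tcp_pos: [0.4826, 0.002, 0.2185]
eef_rot: [0.0, 0.833, 0.553, 0.001]
ft_force: [0.3, -0.1, 0.2]
opening: 0.0868
grasp_force: 0.0
```

```bash
python3 st.py
python3 - <<'E'
from h import *
T=get_image("top")
for nm,p in(("t0",cv2.imread("pics/top0.png")),("now",T["color"])):
    for c0 in((280,171),):
        pass
    h=cv2.cvtColor(p,cv2.COLOR_BGR2HSV);print(nm)
cv2.imwrite("pics/top1.png",T["color"])
E
```

```text
{'time': 17.55, 'tcp_pos': [0.4826, 0.002, 0.2185], 'eef_rot': [0.0001, 0.8332, 0.553, 0.001], 'ft_force': [0.3109, -0.0521, 0.2202], 'ft_torque': [-0.0357, 0.0236, -0.0011], 'opening': 0.0868, 'grasp_force': 0.0} j7 -0.5
t0
now
```

To row units: 240 mm is 0.6, 230 mm is 0.575, 0.15 rad is 0.0477.

Emit:
{"fn": "arm_command", "kwargs": {
  "moves": [
    [[0,0,0.0477,0,0,0.05,1],[0,0,0.0955,0,0.075,0.05,1],[0,0,0.1432,0,0.1625,0.05,1],[0,0,0.191,0,0.25,0.05,1],[0,0,0.2387,0,0.3375,0.05,1],[0,0,0.2865,-0.0125,0.425,0.05,1],[0,0,0.3342,-0.025,0.5,0.05,1],[0,0,0.382,-0.025,0.55,0.05,1],[0,0,0.4297,-0.025,0.575,0.05,1],[0,0,0.4775,-0.025,0.6,0.05,1]]
  ]
}}

```text
time: 18.6
tcp_pos: [0.4721, 0.243, 0.2356]
eef_rot: [-0.0, 0.229, 0.973, -0.0]
ft_force: [0.3, -0.6, -0.5]
opening: 0.0866
grasp_force: 0.0
```

To row units: 20 mm is 0.05, -10 mm is -0.025, 0.38 rad is 0.121.

Emit:
{"fn": "arm_command", "kwargs": {
  "moves": [
    [[0,0,0.0477,-0.025,0.025,0,1],[0,0,0.0955,-0.025,0.05,0,1],[0,0,0.121,-0.025,0.05,0,1],[0,0,0.121,-0.025,0.05,0,1],[0,0,0.121,-0.025,0.05,0,1]]
  ]
}}

```text
time: 19.1
tcp_pos: [0.4624, 0.262, 0.2358]
eef_rot: [-0.0, 0.046, 0.999, -0.0]
ft_force: [-0.8, -0.6, 0.1]
opening: 0.0872
grasp_force: 0.0
```

```bash
python3 look.py w4 tray
```

```text
t 19.1 [-1.16  0.12  0.61  1.72 -0.07  1.33  0.94] [0.4624 0.262  0.2358] [-0.     0.046  0.999 -0.   ]
tray [419.7 146.1] 0.96
tray [364.9 272.8] 0.81
```

Emit:
{"fn": "arm_command", "kwargs": {
  "moves": [
    [[0,0,0,0,0.1,0,1],[0,0,0,0,0.175,-0.075,1],[0,0,0,0,0.175,-0.125,1],[0,0,0,0,0.175,-0.125,1],[0,0,0,0,0.175,-0.125,1]]
  ]
}}

```text
time: 19.7
tcp_pos: [0.4627, 0.3315, 0.1866]
eef_rot: [0.0, 0.045, 0.999, -0.0]
ft_force: [0.6, 0.3, 1.2]
opening: 0.0872
grasp_force: 0.0
```

```bash
python3 look.py w5 tray
python3 - <<'E'
import cv2,numpy as np
a=cv2.imread("pics/w4.png");b=cv2.imread("pics/w5.png")
cv2.imwrite("pics/w45.png",cv2.resize(np.hstack([a,b]),(800,300),interpolation=cv2.INTER_AREA))
E
```

```text
t 19.7 [-1.19  0.25  0.57  1.69 -0.14  1.24  0.9 ] [0.4627 0.3315 0.1866] [ 0.     0.045  0.999 -0.   ]
tray [378.8 154.7] 0.91
tray [248.4  35.7] 0.89
```

View pics/w45.png

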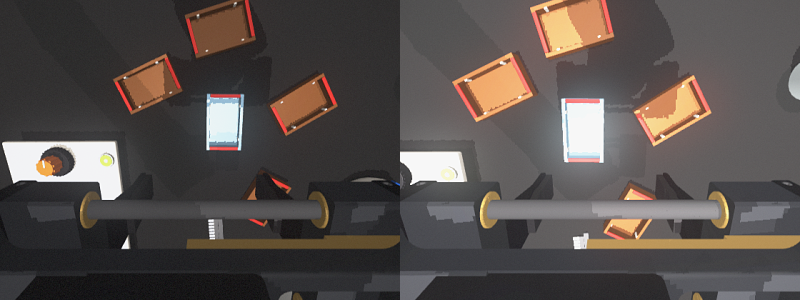

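In w4 the pale blue tray is at full-resolution (315,171), and in w5 at (255,183). It lies clear of the brown ones.

Run:
```python
from h import *
import pickle
obs=[]
for n,c0 in(("w4",(315,171)),("w5",(255,183))):
    p=pickle.load(open(f"pics/{n}.pkl","rb"));h=cv2.cvtColor(p["color"],cv2.COLOR_BGR2HSV)
    red=((h[...,0]<8)|(h[...,0]>170))&(h[...,1]>150)&(h[...,2]>90)
    blu=(h[...,2]>110)&((h[...,0]>80)&(h[...,0]<125)|(h[...,1]<40))
    m=((red|blu)*255).astype(np.uint8);k=np.zeros_like(m);cv2.circle(k,c0,60,255,-1);m&=k
    m=cv2.morphologyEx(m,cv2.MORPH_CLOSE,np.ones((5,5)))
    cs,_=cv2.findContours(m,0,1);c=max(cs,key=cv2.contourArea);r=cv2.minAreaRect(c);print(n,r)
    # red caps
    cr,_=cv2.findContours(((red*255).astype(np.uint8))&k,0,1)
    caps=[cv2.minAreaRect(x) for x in cr if cv2.contourArea(x)>15];print([np.round(x[0],1).tolist()+np.round(x[1],1).tolist() for x in caps])
    for z in(.024,):
        W=np.array([at_z(p,b,z) for b in cv2.boxPoints(r)])[:,:2];print(np.round(W,4).tolist(),W.mean(0).round(4),[np.linalg.norm(W[i]-W[i-1]).round(3) for i in range(4)])
        print("caps",[at_z(p,x[0],z)[:2].round(4).tolist() for x in caps])
    obs.append((p,r[0]))
print(tri(obs))
```

```text
w4 ((314.9999694824219, 170.49996948242188), (51.99999237060547, 78.99998474121094), -0.0)
[[313.0, 208.0, 4.0, 38.0], [315.5, 134.0, 4.0, 41.0]]
[[0.494, 0.2636], [0.3936, 0.2725], [0.3994, 0.3359], [0.5003, 0.332]] [0.4468 0.301 ] [np.float64(0.069), np.float64(0.101), np.float64(0.064), np.float64(0.101)]
caps [[0.4942, 0.2954], [0.4001, 0.3046]]
w5 ((255.45326232910156, 188.408935546875), (117.3787841796875, 108.86278533935547), 6.519801616668701)
[]
[[0.5011, 0.216], [0.3811, 0.2514], [0.4061, 0.3737], [0.5305, 0.3517]] [0.4547 0.2982] [np.float64(0.139), np.float64(0.125), np.float64(0.125), np.float64(0.126)]
caps []
[0.44484841 0.30023511 0.04171463]
```

Run:
```python
from h import *
import pickle
q=pickle.load(open("pics/w4.pkl","rb"));p=pickle.load(open("pics/w5.pkl","rb"));h=cv2.cvtColor(p["color"],cv2.COLOR_BGR2HSV)
m=(((h[...,0]<8)|(h[...,0]>170))&(h[...,1]>90)&(h[...,2]>90)).astype(np.uint8)
m[:, :222]=0;m[:,290:]=0;m[:125]=0;m[235:]=0
_,l,st,ce=cv2.connectedComponentsWithStats(m)
cc=sorted([ce[i] for i in range(1,len(st)) if st[i][4]>15],key=lambda c:c[1]);print(np.round(cc,1),[s[4] for s in st[1:]])
for a,b in(((315.5,134),cc[0]),((313,208),cc[-1])):print(tri([(q,a),(p,b)]).round(4),at_z(p,b,.024).round(4))
```

```text
[[255.  141. ]
 [256.5 222. ]
 [259.1 226.1]] [np.int32(243), np.int32(44), np.int32(51)]
[0.3998 0.3044 0.0257] [0.3997 0.3043 0.024 ]
[0.4976 0.2962 0.0167] [0.4963 0.2974 0.024 ]
```

To row units: -180 mm is -0.45, -15.5 mm is -0.0388.

Emit:
{"fn": "arm_command", "kwargs": {
  "moves": [
    [[0,0,0,-0.0388,-0.0775,0,1],[0,0,0,-0.0388,-0.0775,-0.075,1],[0,0,0,-0.0388,-0.0775,-0.175,1],[0,0,0,-0.0388,-0.0775,-0.275,1],[0,0,0,-0.0388,-0.0775,-0.35,1],[0,0,0,-0.0388,-0.0775,-0.4,1],[0,0,0,-0.0388,-0.0775,-0.43,1],[0,0,0,-0.0388,-0.0775,-0.45,1],[0,0,0,-0.0388,-0.0775,-0.45,1],[0,0,0,-0.0388,-0.0775,-0.45,1]]
  ]
}}

```text
time: 20.8
tcp_pos: [0.4475, 0.3018, 0.0071]
eef_rot: [0.001, 0.044, 0.999, 0.001]
ft_force: [0.4, -0.0, 0.9]
opening: 0.087
grasp_force: 0.0
```

```bash
python3 st.py
```

```text
{'time': 20.8, 'tcp_pos': [0.4475, 0.3018, 0.0071], 'eef_rot': [0.0005, 0.0445, 0.999, 0.0006], 'ft_force': [0.4417, -0.0213, 0.8664], 'ft_torque': [0.0117, 0.0336, 0.0083], 'opening': 0.087, 'grasp_force': 0.0} j7 1.018
```

To row units: 130 mm is 0.325, 100 mm is 0.25.

Emit:
{"fn": "arm_command", "kwargs": {
  "moves": [
    [[0,0,0,0,0,0,0],[0,0,0,0,0,0,0],[0,0,0,0,0,0,0],[0,0,0,0,0,0,0],[0,0,0,0,0,0,0],[0,0,0,0,0,0,0],[0,0,0,0,0,0.05,0],[0,0,0,0,0,0.15,0],[0,0,0,0,0,0.25,0],[0,0,0,0,0,0.325,0]]
  ]
}}

```text
time: 21.8
tcp_pos: [0.4471, 0.3014, 0.1382]
eef_rot: [0.0, 0.045, 0.999, 0.001]
ft_force: [0.9, 0.7, -1.7]
opening: 0.0637
grasp_force: 30.0
```

```bash
python3 st.py;python3 look.py w6 tray
```

```text
{'time': 21.8, 'tcp_pos': [0.4471, 0.3014, 0.1382], 'eef_rot': [0.0005, 0.0445, 0.999, 0.0005], 'ft_force': [0.8715, 0.7089, -1.7148], 'ft_torque': [0.047, -0.0613, 0.0196], 'opening': 0.0637, 'grasp_force': 29.9938} j7 0.922
t 21.8 [-1.19  0.22  0.58  1.83 -0.14  1.13  0.92] [0.4471 0.3014 0.1382] [0.    0.045 0.999 0.001]
tray [149.2 136.2] 0.92
tray [290.4 257.5] 0.9
```

View pics/w6.png

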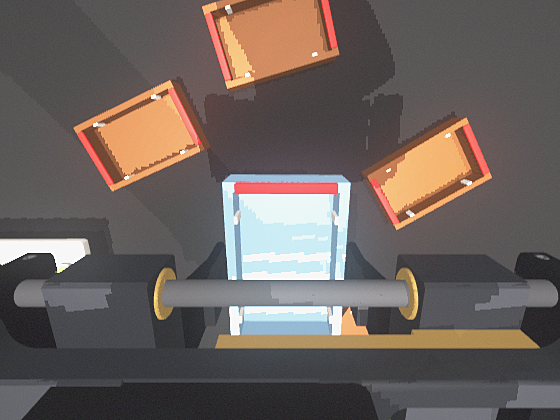

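The tray is held squarely, with its cap at (286,188) and a finger on each side. Next I carry it to the platform.

To row units: -307 mm is -0.7675, 147.5 mm is 0.3688.

Emit:
{"fn": "arm_command", "kwargs": {
  "moves": [
    [[0,0,0,0.025,-0.05,0,0],[0,0,0,0.075,-0.1375,0,0],[0,0,0,0.125,-0.2375,0,0],[0,0,0,0.175,-0.3375,0,0],[0,0,0,0.225,-0.4375,0,0],[0,0,0,0.2625,-0.525,0,0],[0,0,0,0.3,-0.6125,0,0],[0,0,0,0.3375,-0.6875,0,0],[0,0,0,0.3625,-0.745,0,0],[0,0,0,0.3688,-0.7675,0,0]]
  ]
}}

```text
time: 22.9
tcp_pos: [0.5943, -0.0088, 0.135]
eef_rot: [-0.0, 0.046, 0.999, -0.001]
ft_force: [-0.1, -0.5, -1.6]
opening: 0.0639
grasp_force: 30.0
```

To row units: -70 mm is -0.175, -65 mm is -0.1625.

Emit:
{"fn": "arm_command", "kwargs": {
  "moves": [
    [[0,0,0,0,0,0,0],[0,0,0,0,0,-0.0375,0],[0,0,0,0,0,-0.0875,0],[0,0,0,0,0,-0.1375,0],[0,0,0,0,0,-0.1625,0],[0,0,0,0,0,-0.175,0],[0,0,0,0,0,-0.175,0],[0,0,0,0,0,-0.175,0]]
  ]
}}

```text
time: 23.7
tcp_pos: [0.5947, -0.0053, 0.0667]
eef_rot: [0.0, 0.044, 0.999, 0.0]
ft_force: [1.4, 0.0, -0.3]
opening: 0.0639
grasp_force: 30.0
```

```bash
python3 st.py; python3 look.py w7 tray tray_mark
python3 - <<'E'
from h import *
import pickle
p=pickle.load(open("pics/w6.pkl","rb"));print("cap",at_z(p,(286,188),.155)-read_state()["tcp_pos"]*0)
T=get_image("top");h=cv2.cvtColor(T["color"],cv2.COLOR_BGR2HSV)
E
```

```text
{'time': 23.7, 'tcp_pos': [0.5947, -0.0053, 0.0667], 'eef_rot': [0.0004, 0.0442, 0.999, 0.0002], 'ft_force': [1.3517, 0.0137, -0.3111], 'ft_torque': [-0.0236, -0.0596, -0.0402], 'opening': 0.0639, 'grasp_force': 29.994} j7 1.681
t 23.7 [-0.62  0.47  0.7   1.75 -0.34  1.04  1.68] [ 0.5947 -0.0053  0.0667] [0.    0.044 0.999 0.   ]
tray [287.2 255.9] 0.98
cap [0.39994084 0.30581432 0.155     ]
```

View pics/w7.png

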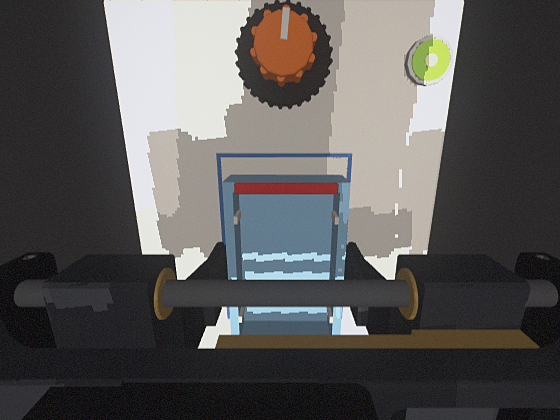

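The tray sits above the outline (left 219, right 350, front edge 155), centred and parallel to it. I lower it slowly.

To row units: -17 mm is -0.0425, -16 mm is -0.04.

Emit:
{"fn": "arm_command", "kwargs": {
  "moves": [
    [[0,0,0,0,0,-0.0125,0],[0,0,0,0,0,-0.0225,0],[0,0,0,0,0,-0.03,0],[0,0,0,0,0,-0.035,0],[0,0,0,0,0,-0.0375,0],[0,0,0,0,0,-0.04,0],[0,0,0,0,0,-0.0425,0],[0,0,0,0,0,-0.0425,0],[0,0,0,0,0,-0.0425,0]]
  ]
}}

```text
time: 24.8
tcp_pos: [0.5943, -0.0056, 0.0491]
eef_rot: [0.0, 0.044, 0.999, 0.0]
ft_force: [-0.1, 0.9, -0.8]
opening: 0.064
grasp_force: 30.0
```

```bash
python3 st.py
```

```text
{'time': 24.8, 'tcp_pos': [0.5943, -0.0056, 0.0491], 'eef_rot': [0.0, 0.0444, 0.999, 0.0001], 'ft_force': [-0.0744, 0.9261, -0.8109], 'ft_torque': [-0.0048, -0.0601, 0.0008], 'opening': 0.064, 'grasp_force': 29.994} j7 1.693
```

Emit:
{"fn": "arm_command", "kwargs": {
  "moves": [
    [[0,0,0,0,0,-0.0013,0],[0,0,0,0,0,-0.0018,0],[0,0,0,0,0,-0.0018,0]]
  ]
}}

```text
time: 25.1
tcp_pos: [0.5943, -0.0056, 0.0484]
eef_rot: [0.0, 0.044, 0.999, 0.0]
ft_force: [1.1, -0.4, -0.9]
opening: 0.0634
grasp_force: 30.0
```

```bash
python3 st.py
```

```text
{'time': 25.1, 'tcp_pos': [0.5943, -0.0056, 0.0484], 'eef_rot': [0.0, 0.0444, 0.999, 0.0001], 'ft_force': [1.1334, -0.3851, -0.9264], 'ft_torque': [0.0525, -0.0083, 0.0178], 'opening': 0.0634, 'grasp_force': 29.9939} j7 1.693
```

To row units: -0.8 mm is -0.002, -0.4 mm is -0.001.

Emit:
{"fn": "arm_command", "kwargs": {
  "moves": [
    [[0,0,0,0,0,-0.001,0],[0,0,0,0,0,-0.002,0],[0,0,0,0,0,-0.002,0]]
  ]
}}

```text
time: 25.4
tcp_pos: [0.5943, -0.0056, 0.0483]
eef_rot: [-0.0, 0.044, 0.999, 0.0]
ft_force: [-5.0, 0.5, 8.5]
opening: 0.0638
grasp_force: 30.0
```

```bash
python3 st.py
```

```text
{'time': 25.4, 'tcp_pos': [0.5943, -0.0056, 0.0483], 'eef_rot': [-0.0, 0.0444, 0.999, 0.0003], 'ft_force': [-4.9511, 0.4806, 8.4978], 'ft_torque': [-0.0581, 1.0424, -0.0019], 'opening': 0.0638, 'grasp_force': 29.9964} j7 1.694
```

The tray is in contact at about 8 N. I back off slightly, let go, and rise straight up.

To row units: 140 mm is 0.35, 110 mm is 0.275.

Emit:
{"fn": "arm_command", "kwargs": {
  "moves": [
    [[0,0,0,0,0,0.001,0],[0,0,0,0,0,0.001,0.6],[0,0,0,0,0,0.001,1],[0,0,0,0,0,0.001,1],[0,0,0,0,0,0.001,1],[0,0,0,0,0,0.025,1],[0,0,0,0,0,0.075,1],[0,0,0,0,0,0.175,1],[0,0,0,0,0,0.275,1],[0,0,0,0,0,0.35,1]]
  ]
}}

```text
time: 26.4
tcp_pos: [0.5948, -0.0061, 0.1908]
eef_rot: [0.001, 0.045, 0.999, 0.0]
ft_force: [1.5, -0.3, 0.3]
opening: 0.0872
grasp_force: 0.0
```

To row units: 240 mm is 0.6, 200 mm is 0.5.

Emit:
{"fn": "arm_command", "kwargs": {
  "moves": [
    [[0,0,0,0,0.1,0.05,1],[0,0,0,-0.05,0.2,0.05,1],[0,0,0,-0.1,0.3,0.05,1],[0,0,0,-0.15,0.4,0.05,1],[0,0,0,-0.2,0.5,0.05,1],[0,0,0,-0.225,0.6,0.05,1],[0,0,0,-0.225,0.6,0.05,1],[0,0,0,-0.225,0.6,0.05,1]]
  ]
}}

```text
time: 27.2
tcp_pos: [0.5041, 0.235, 0.2081]
eef_rot: [0.0, 0.043, 0.999, 0.0]
ft_force: [0.7, -0.0, 0.2]
opening: 0.0872
grasp_force: 0.0
```

```bash
python3 st.py
python3 - <<'E'
from h import *
T=get_image("top")
c=blob(T["color"],(80,25,90),(110,200,255),(281,171),20)
if c is not None:
    r=cv2.minAreaRect(c);print(r);W=np.array([at_z(T,b,.066) for b in cv2.boxPoints(r)]);print(W.round(4),W.mean(0).round(4))
for n in("top","scene"):
    p=T if n=="top" else get_image(n)
    r=pinpoint(p,"tray");print(n,[(np.round(x["location"],1).tolist(),round(x["score"],2)) for x in r],np.round(proj(p,[.5943,-.0056,.042]),1))
cv2.imwrite("pics/final.png",np.hstack([cv2.resize(T["color"][100:250,215:345],(400,460)),cv2.resize(p["color"][180:290,230:350],(400,460))]))
E
```

```text
{'time': 27.2, 'tcp_pos': [0.5041, 0.235, 0.2081], 'eef_rot': [0.0002, 0.0434, 0.9991, 0.0], 'ft_force': [0.7461, -0.0417, 0.1998], 'ft_torque': [0.0246, -0.0366, -0.0294], 'opening': 0.0872, 'grasp_force': 0.0} j7 1.078
((280.1561584472656, 171.01644897460938), (34.02255630493164, 47.840946197509766), 6.009006023406982)
[[ 0.5378  0.0418  0.066 ]
 [ 0.655   0.0319  0.066 ]
 [ 0.6475 -0.0512  0.066 ]
 [ 0.5305 -0.0411  0.066 ]] [ 0.5927 -0.0047  0.066 ]
top [([161.1, 287.8], 0.93), ([135.1, 167.0], 0.92), ([279.4, 171.9], 0.89), ([208.8, 259.2], 0.63)] [280.7 171.5]
scene [([408.5, 195.2], 0.91), ([415.3, 230.3], 0.8), ([353.0, 183.5], 0.75), ([324.8, 195.4], 0.74), ([290.6, 235.0], 0.56)] [290.4 234.3]
```

View pics/final.png

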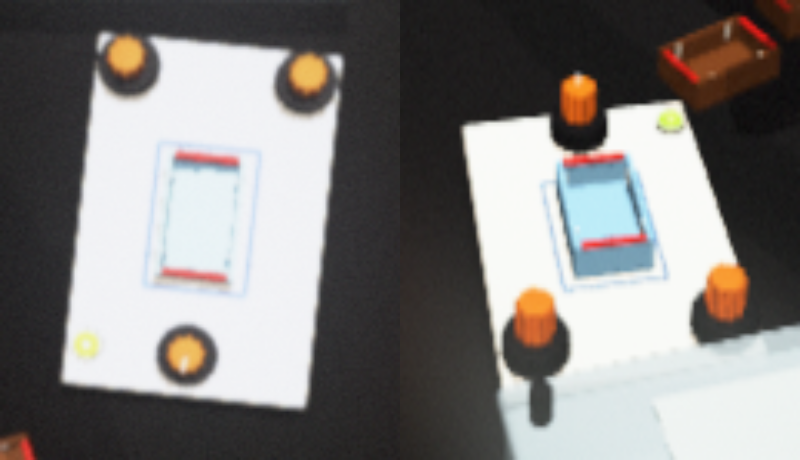

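The final views show the tray standing squarely inside the outline: it is centred on it at (200,217) in the top crop, and the arm is clear. I hand in.

```bash
python3 -c "
from station import *
print(hand_in())"
```

```text
the job is handed in; nothing more can be done
None
```

I turned the lock ring clockwise until it was snug, about 0.2 N m above its running drag. The pale blue tray is set squarely inside the outline and released, and the job is handed in, though hand-in returned no verdict.

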